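# Size a coiling mandrel in the drop gauge

## Task

Size the coiling mandrel that hangs apart from the other two, in the end slot of the rail: take it out and lower it point down through the rings of the drop gauge, widest ring first, until it meets a ring too narrow for it and will go no further. Be sure that it is stopped and not merely caught on an edge by pressing it down lightly (some 5 N, never more than 30 N on the gauge), then let go without dropping it, so that it stands upright on that ring and its size can be read. Leave the other two mandrels, the jar and the spool where they are.

Things in the scene. Friction and masses are not known exactly. Their poses are not given: they have to be found in the camera images.
- mandrel_a: Coiling mandrel, hanging upright in the rail: aluminium rod 140 mm long, 15, 18 or 21 mm thick (the three mandrels are one of each; which is which is not told), its lower end chamfered at 45 degrees all round to a flat tip 7 mm across. On the rod a wooden collar, 36 mm across, 140 to 148 mm above the origin, then a round grip 24 mm across, from 148 to 188 mm. Origin: centre of the lower tip, z up the axis. 0.07 to 0.19 kg.
- mandrel_b: As mandrel_a, but of another thickness.
- mandrel_c: As mandrel_a, but of another thickness.
- gauge: Drop gauge, fixed: four level ring plates, 44 by 116 mm and 10 mm thick, one above another 26 mm apart on two posts (12 mm, 45 mm either side of the axis along y, caps to 133 mm above the counter), the top one 125 mm above the counter; under them a base board. Each has one ring on the common axis, bores shrinking downwards. Origin: on the axis, at the counter; z up.
- ring0 (a point): Centre of the mouth, at the plate's top face, of the top, widest ring of the drop gauge, 22.4 mm bore, 125 mm above the counter. z up along the gauge's axis. Every mandrel passes it, with 1.4 mm or more to spare.
- ring1 (a point): Centre of the mouth, at the plate's top face, of the second ring of the drop gauge, 19.4 mm bore, 99 mm above the counter. z up along the gauge's axis. A rod too thick for a ring stops with 3 to 7 mm of its chamfered end inside the mouth; a rod that passes a ring has at least 1.4 mm to spare in it.
- ring2 (a point): Centre of the mouth, at the plate's top face, of the third ring of the drop gauge, 16.4 mm bore, 73 mm above the counter. z up along the gauge's axis.
- ring3 (a point): Centre of the mouth, at the plate's top face, of the lowest, narrowest ring of the drop gauge, 13.4 mm bore, 47 mm above the counter. z up along the gauge's axis. No mandrel passes it.
- rail: Hanging rail, fixed: wooden board 300 mm long (its y), 56 mm deep, 12 mm thick, top 160 mm above the counter, on end cheeks. Three slots 25 mm wide, open to its front (-x, facing the robot); in each hangs a mandrel by its collar, tip 20 mm above the counter. Take one out by lifting it a few mm and sliding it 50 mm to the front, or straight up. Origin: centre of the underside.
- end_slot (a point): Centre of the rail's slot that stands apart, 105 mm from the rail's origin along its -y, level with the board's top: the mandrel to size hangs here at the start, its axis through this point. The slot runs 32 mm from it to the board's front edge. The other two slots are 120 and 200 mm further along the rail's +y.
- jar: Closed amber glass jar of beads, 56 mm across and 75 mm high, 0.25 kg, standing on the counter; origin at the centre of its underside. To be left alone.
- spool: Red thread spool, 52 mm across and 54 mm high, 0.08 kg, standing on the counter; origin at the centre of its underside. To be left alone.
Mind the look-alikes: they are no part of the job. Leave any turquoise look-alike of the mandrel_a alone.

How it is judged:
By the outcome, as a careful person would: the job done as asked, in the order asked, and still so for the second after the job is handed in, with the robot touching nothing.
It also fails if it takes over 51 s, if anything falls off the work surface, if the arm or the gripper's body presses on something with over 40 N, if the wrist force passes 120 N, or if a joint passes its speed limit or range.

## Robot

A 7-joint arm with a two-finger parallel gripper is mounted at the origin on the work surface. World frame = base frame: x ahead of the robot, y to its left, z up, the work surface at z = 0. Lengths are in m, angles in rad, forces in N, time in s.
With the tool pointing down it reaches from about 0.35 to 0.9 m from the base axis. Payload 8.1 kg.
Tool frame: the origin (TCP) lies on the centre line of the jaws, within the pads' length; the fingertips stand 19 mm ahead of it and the grasp point (between the pads) is the TCP (arm.tip_reach is the distance from the TCP to the fingertips, in m); z points along the fingers, y is the line along which they close (so a half turn about z gives the same grasp; the last joint's range is limited). The gripper opens to 92 mm and grips with 3 to 60 N. Pads are 19 mm wide; open, the fingers measure 130 mm over their backs; the gripper's body (75 mm by 190 mm) begins 47 mm behind the grasp point.
Start: joints at [1.03, 0.434, 0.025, 1.573, -0.012, 1.134, -0.075], TCP at [0.265, -0.566, 0.216] pointing down, gripper open.
Joint ranges: [-2.62, 2.62], [-0.44, 2.09], [-1.27, 1.32], [0.08, 2.57], [-1.32, 4.46], [0.12, 2], [-2.74, 2.74]. Speed limits (rad/s): [2.22, 2.22, 3.01, 3.01, 3.14, 3.14, 3.14].

## Interface

Orientations are given as a rotation vector (axis times angle).
In Python, from cell import arm gives the robot as it stands.
- The arm moves only by the tool arm_command, never from a script. Its argument "targets" is a list that holds one entry, the list of rows, each a list of 6 numbers: the shift along the tool's x, y, z in m, then the turn, a rotation vector about the tool's x, y, z in rad. A call has 1 to 10 rows; each row shifts and turns the commanded pose from where the row before left it, along the tool's axes as they then stand; what a row does not reach is not made up. A row lasts 1/8 s, in which the tool goes at most 62.5 mm and 10.7 degrees, less where a joint would pass 70% of its speed; a pose out of reach is approached as far as the arm can. A call with a gripper value outside its range is refused whole. "jaw" is the finger opening in m, from 0 to 0.0918, set as the call begins (left out, the last holds). The fingers move at their own pace and stop on an object; "newtons" is the grip in N (left out, the last holds). Time passes only in rows, so rows that do not move let the fingers close. It gives the time, the measured TCP pose, the force, the opening and the grip force at its end, in the units of the state.
- arm.observe(): the state, without advancing time (a new reading comes with each control period).
- arm.get_image(name): name is "scene" or "top"; returns a dict with "pixels" (400x640x3 uint8, red, green, blue), "z_map" (400x640 float32, m along the optical axis (not along the pixel's ray), 0 where there is no reading), "fx", "fy", "cx", "cy" (pixels), "xyz" and "rotation" of the camera in the world. Camera axes: x right, y down, z forward; pixel columns grow to the right and rows downward; lengths in m; the calibration is good to about 2 mm. A picture is of the moment at which its call begins.
- arm.sign_off(): hands the job in; it is judged then, once.
The state is a dict: "clock": time; "joints": joint angles; "dq": joint speeds; "joint_efforts": joint torques, N m; "position": TCP position; "ee_rot": TCP orientation; "force": force on the tool from outside, world axes, zero at the start; "ft_torque": the same for the moment, N m; "width": opening from 0.0 (shut) to 1.0 (fully open); "gripper_force": force on a finger pad.
Only numpy, scipy, OpenCV 4.12 (cv2) and the standard library are available. Lean on these libraries where they do the work, as an engineer would, in place of code of your own. Each camera call takes 0.05 s, during which the arm holds its last target. There are 200 camera calls.

## Working session

There is one attempt and no reset: what is moved stays moved. The work goes in short steps, Python scripts to look and compute and a tool call to move; the robot and the scene stay as the last step left them, time stands still between calls to the robot, and variables do not carry over. Pictures are saved under pics/ and viewed, at most 10 in all, crops included, and the job is handed in when it is done.

Besides the shell and the picture viewer there is one more tool, called after "Request:" as name([rows], argument=value, ...), one row to a line, values as JSON. arm_command: Moves the arm, as the interface text tells. Its arguments: {"type":"object","properties":{"targets":{"type":"array","items":{"type":"array","items":{"type":"array","items":{"type":"number"}}}},"jaw":{"type":"number"},"newtons":{"type":"number"}},"required":["targets"]}

```bash
mkdir -p pics; ls; cat > h.py <<'E'
import numpy as np,cv2
from cell import arm
def grab(n,tag):
    d=arm.get_image(n); cv2.imwrite(f'pics/{tag}.png',d['pixels'][:,:,::-1]); np.savez(f'{tag}.npz',**d); return d
def pt(d,u,v,z=None):
    R=np.array(d['rotation']); 
    if R.shape!=(3,3): R=cv2.Rodrigues(R)[0]
    r=np.array([(u-d['cx'])/d['fx'],(v-d['cy'])/d['fy'],1.0])
    c=np.array(d['xyz'])
    if z is None: return c+R@(r*d['z_map'][int(v),int(u)])
    w=R@r; return c+w*(z-c[2])/w[2]
E
python3 - <<'E'
from h import *
for n in('scene','top'):
    d=grab(n,n+'0'); print(d['xyz'],d['rotation'],d['fx'],d['cx'],d['cy'])
print(arm.observe())
E
```

```text
pics
[ 0.93197733 -0.51052321  0.63934443] [-2.15287683 -0.58674254  0.32340851] 452.5242100675295 317.49604469239 197.78140346104252
[0.47097965 0.05338348 1.03180135] [-2.14682593  2.18520328 -0.11856569] 380.196891676958 315.37871607412615 198.89636883686308
{'clock': 0.1, 'joints': array([ 1.03038957,  0.43511155,  0.02497913,  1.57403491, -0.01161926,
        1.13400513, -0.07511569]), 'dq': array([-1.14269300e-03, -8.71068230e-04,  8.25727709e-07, -1.79713781e-03,
        1.25077775e-03,  1.36189797e-03,  7.65415948e-04]), 'joint_efforts': array([ 2.43668081e-03, -6.69131684e+01,  9.87791978e-01, -3.15146649e+01,
       -6.05335599e-02,  3.74452304e-02,  5.99037389e-05]), 'position': array([ 0.26471527, -0.56562927,  0.21523832]), 'ee_rot': array([-3.06533691e+00, -6.81781534e-01,  6.53272618e-04]), 'force': array([-0.73822772, -0.61108607,  0.18632123]), 'ft_torque': array([-0.01465975,  0.03002424,  0.02605489]), 'gripper_force': 0.0, 'width': 1.0026072995744493}
```

View pics/scene0.png

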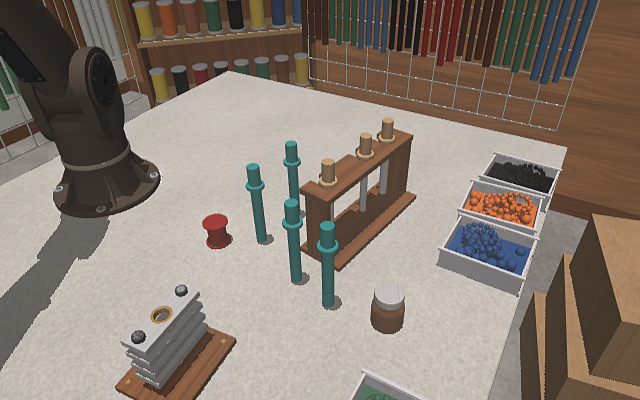

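View pics/top0.png

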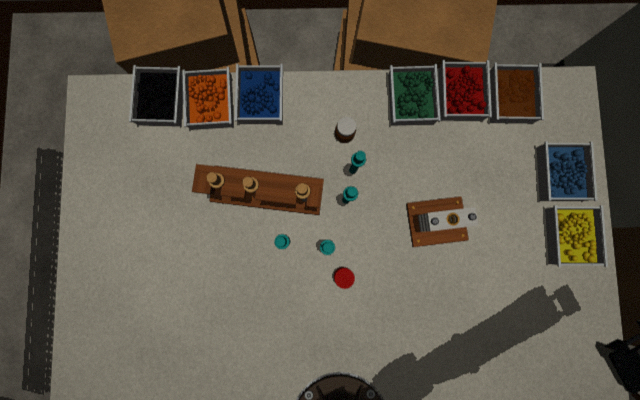

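Scene: the rail holds three wooden-grip mandrels at (328,172), (366,145) and (388,128). Four turquoise look-alikes stand free, and the gauge is at lower left with its ring at (161,315). In the top view the grips are at (302,190), (250,184) and (214,180), the gauge ring is at (453,219), the jar at (346,130) and the spool at (344,278). The right-hand grip (302,190) is 52 px from its neighbour, while the other two are 36 px apart, so it is the one in the end slot. Next I'll confirm that in an enlarged crop.

```bash
python3 - <<'E'
from h import *
a=cv2.imread('pics/top0.png');s=cv2.imread('pics/scene0.png')
A=cv2.resize(a[160:260,270:380],None,fx=4,fy=4,interpolation=cv2.INTER_CUBIC) # 440x400
B=cv2.resize(a[190:250,400:490],None,fx=4,fy=4,interpolation=cv2.INTER_CUBIC) #360x240
C=np.zeros((580,800,3),np.uint8);C[:400,:440]=A;C[:240,440:]=B
D=cv2.resize(s[280:365,110:200],None,fx=4,fy=4,interpolation=cv2.INTER_CUBIC);C[240:580,440:]=D
cv2.imwrite('pics/crop1.png',C)
d=np.load('top0.npz');s=np.load('scene0.npz')
for n,q,z in(('grip end',(302,190),.208),('grip2',(250,184),.208),('grip3',(214,180),.208),('ring0',(453,219),.125),('cap',(435,221),.133),('cap2',(472,216),.133),('t1',(359,158),None),('t2',(350,193),None),('t3',(327,246),None),('t4',(282,241),None),('jar',(346,127),None),('spool',(344,278),None)):
    print(n,pt(d,*q).round(4),pt(d,*q,z).round(4) if z else '')
print('scene ring0',pt(s,161,315,.125).round(4),'caps',pt(s,181,290,.133).round(4),pt(s,138,336,.133).round(4),'grip',pt(s,328,163,.208).round(4),pt(s,328,163).round(4))
E
```

```text
grip end [0.5804 0.0806 0.21  ] [0.5807 0.0807 0.208 ]
grip2 [0.5959 0.1942 0.2085] [0.596  0.1943 0.208 ]
grip3 [0.6059 0.2726 0.2101] [0.6062 0.2732 0.208 ]
ring0 [ 0.5169 -0.2849  0.0996] [ 0.5156 -0.2757  0.125 ]
cap [ 0.5113 -0.2301  0.1329] [ 0.5113 -0.23    0.133 ]
cap2 [ 0.5216 -0.3191  0.1309] [ 0.5215 -0.3182  0.133 ]
t1 [ 0.654  -0.0484  0.188 ] 
t2 [ 0.5745 -0.0257  0.1894] 
t3 [0.458  0.028  0.1881] 
t4 [0.4707 0.1271 0.1877] 
jar [ 0.7611 -0.0311  0.0732] 
spool [ 0.3746 -0.0175  0.0518] 
scene ring0 [ 0.5164 -0.275   0.125 ] caps [ 0.5139 -0.2308  0.133 ] [ 0.5224 -0.3193  0.133 ] grip [0.5884 0.0766 0.208 ] [0.5883 0.0767 0.208 ]
```

View pics/crop1.png

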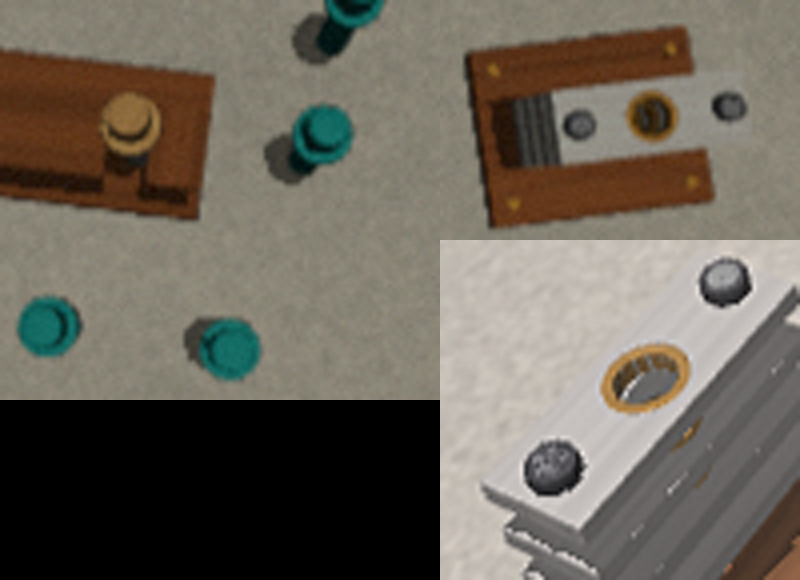

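The crop confirms it: the wooden grip at top (302,189), in the slot nearest the free end of the rail, is the target and it isn't turquoise. A turquoise look-alike stands 8–10 cm away at (350,193). Next I'll refine the centres with depth and colour masks.

```bash
python3 - <<'E'
from h import *
for n in('top0','scene0'):
    d=dict(np.load(n+'.npz')); R=cv2.Rodrigues(d['rotation'])[0]
    v,u=np.mgrid[:400,:640]; Z=d['z_map']
    P=np.stack([(u-d['cx'])/d['fx']*Z,(v-d['cy'])/d['fy']*Z,Z],-1)@R.T+d['xyz']
    def near(c,r,lo,hi): return (np.hypot(P[...,0]-c[0],P[...,1]-c[1])<r)&(P[...,2]>lo)&(P[...,2]<hi)&(Z>0)
    def ci(m):
        p=P[m]; c,r=cv2.minEnclosingCircle(p[:,:2].astype(np.float32)); return len(p),p.mean(0).round(4),np.round(c,4),round(r,4)
    print(n,'grip',ci(near((.583,.079),.025,.2035,.214)))
    for c in((.596,.194),(.606,.273)): print(' grip others',ci(near(c,.025,.2035,.214)))
    for c in((.512,-.230),(.522,-.319)): print(' cap',ci(near(c,.015,.1285,.14)))
    px=d['pixels'].astype(int); gold=(px[...,0]-px[...,2]>50)
    m=near((.516,-.275),.022,.117,.135)&gold; 
    vv,uu=np.nonzero(m); e=cv2.fitEllipse(cv2.convexHull(np.stack([uu,vv],1).astype(np.float32))); print(' ring',len(uu),np.round(e[0],2),pt(d,*e[0],.125).round(4), pt(d,uu.mean(),vv.mean(),.125).round(4))
    b=near((.59,.18),.18,.155,.165); q=P[b][:,:2].astype(np.float32); r=cv2.minAreaRect(q); print(' board',r, cv2.boxPoints(r).round(4).tolist())
    t=near((.5165,-.275),.08,.120,.1275); r=cv2.minAreaRect(P[t][:,:2].astype(np.float32)); print(' plate',r)
E
```

```text
top0 grip (88, array([0.5856, 0.0813, 0.2078]), array([0.5859, 0.0811]), 0.0117)
 grip others (88, array([0.6023, 0.1998, 0.2078]), array([0.6029, 0.2   ]), 0.0119)
 grip others (91, array([0.6135, 0.2784, 0.2079]), array([0.6138, 0.2789]), 0.0117)
 cap (46, array([ 0.5131, -0.2293,  0.1328]), array([ 0.5141, -0.2284]), 0.0101)
 cap (47, array([ 0.5216, -0.319 ,  0.1326]), array([ 0.5217, -0.3192]), 0.0088)
 ring 61 [452.68 218.85] [ 0.516 -0.275  0.125] [ 0.5157 -0.2752  0.125 ]
 board ((0.5522432327270508, 0.19262687861919403), (0.30029353499412537, 0.16586808860301971), 81.81029510498047) [[0.4487999975681305, 0.055799998342990875], [0.6129000186920166, 0.03220000118017197], [0.6557000279426575, 0.3294000029563904], [0.49149999022483826, 0.3531000018119812]]
 plate ((0.5173208713531494, -0.2746449410915375), (0.043990153819322586, 0.11707890033721924), 5.90609073638916)
scene0 grip (99, array([0.5859, 0.0799, 0.2077]), array([0.5849, 0.0811]), 0.0124)
 grip others (81, array([0.6023, 0.1984, 0.2075]), array([0.6002, 0.2005]), 0.013)
 grip others (66, array([0.6143, 0.2767, 0.2076]), array([0.6136, 0.2777]), 0.0125)
 cap (108, array([ 0.5125, -0.23  ,  0.133 ]), array([ 0.5122, -0.2292]), 0.0096)
 cap (144, array([ 0.5216, -0.3193,  0.1329]), array([ 0.5205, -0.3189]), 0.0099)
 ring 156 [160.95 314.22] [ 0.5153 -0.2741  0.125 ] [ 0.5146 -0.2733  0.125 ]
 board ((0.5537397861480713, 0.19170524179935455), (0.3027016222476959, 0.16087424755096436), 82.0801010131836) [[0.45320001244544983, 0.05290000140666962], [0.6126000285148621, 0.030700000002980232], [0.6542999744415283, 0.3305000066757202], [0.4948999881744385, 0.35269999504089355]]
 plate ((0.5154243111610413, -0.2743183374404907), (0.04628400132060051, 0.11717526614665985), 5.97779655456543)
```

Request:
arm_command([
  [[0,0,-0.014,0,0,-0.162],[0,0,-0.014,0,0,-0.162],[0,0,-0.014,0,0,-0.162],[0,0,-0.014,0,0,-0.162],[0,0,-0.014,0,0,-0.162],[0,0,-0.014,0,0,-0.162],[0,0,-0.014,0,0,-0.161]],
], jaw=0.06, newtons=25)

```text
clock: 0.98
position: [0.2647, -0.5658, 0.3139]
ee_rot: [-2.215, -2.227, -0.0]
force: [0.2, -0.4, -0.6]
width: 0.656
gripper_force: 0.0
```

Request:
arm_command([
  [[0.05,0.025,0,0,0,0],[0.05,0.025,0,0,0,0],[0.05,0.025,0,0,0,0],[0.05,0.025,0,0,0,0],[0.05,0.025,0,0,0,0],[0.05,0.025,0,0,0,0],[0.05,0.025,0,0,0,0],[0.05,0.025,0,0,0,0],[0.05,0.025,0,0,0,0],[0.05,0.025,0,0,0,0]],
])

```text
clock: 2.22
position: [0.5153, -0.0646, 0.3138]
ee_rot: [-2.222, -2.221, 0.001]
force: [0.8, 0.1, -0.2]
width: 0.648
gripper_force: 0.0
```

Request:
arm_command([
  [[0.045,0.022,0,0,0,0],[0.045,0.022,0,0,0,0],[0.04,0.02,0,0,0,0],[0.0155,0.0065,0.02,0,0,0],[0,0,0.02,0,0,0],[0,0,0.01,0,0,0],[0,0,0,0,0,0]],
])

```text
clock: 3.1
position: [0.5849, 0.0783, 0.263]
ee_rot: [-2.222, -2.22, 0.003]
force: [-0.9, -0.4, -0.2]
width: 0.655
gripper_force: 0.0
```

```bash
python3 - <<'E'
from h import *
d=grab('scene','s1'); s=cv2.imread('pics/s1.png'); cv2.imwrite('pics/s1c.png',cv2.resize(s[60:260,230:430],None,fx=3,fy=3,interpolation=cv2.INTER_CUBIC))
o=arm.observe();print(o['position'],o['ee_rot'],o['joints'].round(2))
E
```

```text
[0.58535813 0.07850779 0.26387476] [ 2.22274110e+00  2.22010541e+00 -9.93462662e-04] [ 0.18  0.41 -0.57  1.55  0.23  1.25 -0.43]
```

View pics/s1c.png

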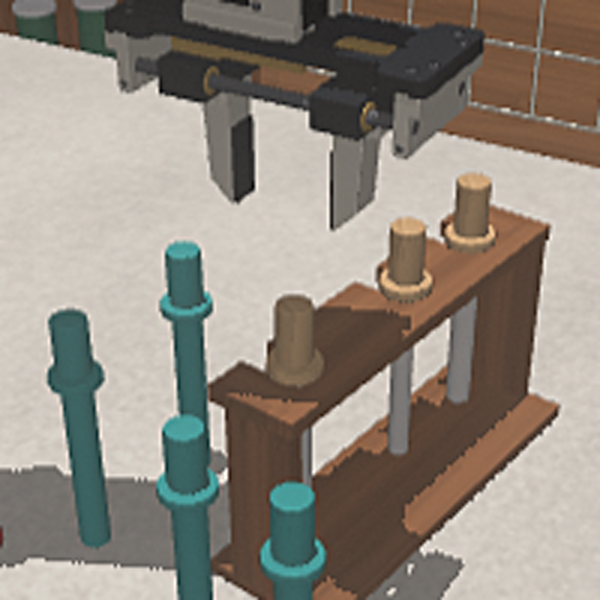

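The jaws hang above the target grip (crop (294,340), full frame (328,173)), open along x and clear of the look-alikes. I'll go down with a 2 mm correction in y.

Request:
arm_command([
  [[0.002,0,0.018,0,0,0],[0,0,0.02,0,0,0],[0,0,0.018,0,0,0],[0,0,0.012,0,0,0],[0,0,0.004,0,0,0],[0,0,0,0,0,0]],
])

```text
clock: 3.9
position: [0.5856, 0.0815, 0.192]
ee_rot: [2.221, 2.221, 0.0]
force: [0.1, 0.2, 0.4]
width: 0.649
gripper_force: 0.0
```

Request:
arm_command([
  [[0,0,0,0,0,0],[0,0,0,0,0,0],[0,0,0,0,0,0],[0,0,0,0,0,0],[0,0,0,0,0,0]],
], jaw=0.0, newtons=25)

```text
clock: 4.53
position: [0.5854, 0.0814, 0.192]
ee_rot: [2.222, 2.221, -0.0]
force: [-1.3, 0.6, 1.6]
width: 0.248
gripper_force: 25.0
```

Request:
arm_command([
  [[0,0,-0.006,0,0,0],[0,0,-0.015,0,0,0],[0,0,-0.025,0,0,0],[0,0,-0.03,0,0,0],[0,0,-0.03,0,0,0],[0,0,-0.03,0,0,0],[0,0,-0.03,0,0,0],[0,0,-0.025,0,0,0],[0,0,-0.01,0,0,0],[0,0,0,0,0,0]],
], newtons=30)

```text
clock: 5.78
position: [0.5856, 0.0816, 0.3935]
ee_rot: [2.221, 2.221, 0.001]
force: [0.7, 0.5, -1.4]
width: 0.244
gripper_force: 30.0
```

Request:
arm_command([
  [[-0.02,-0.004,0,0,0,0],[-0.04,-0.008,0,0,0,0],[-0.045,-0.009,0,0,0,0],[-0.05,-0.009,0,0,0,0],[-0.05,-0.009,0,0,0,0],[-0.05,-0.009,0,0,0,0],[-0.045,-0.009,0,0,0,0],[-0.036,-0.008,0,0,0,0],[-0.02,-0.004,0,0,0,0],[0,0,0,0,0,0]],
])

```text
clock: 7.02
position: [0.5156, -0.2761, 0.3922]
ee_rot: [-2.224, -2.217, 0.001]
force: [0.7, 0.5, -1.8]
width: 0.244
gripper_force: 30.0
```

```bash
python3 - <<'E'
from h import *
o=arm.observe();print(o['position'],o['ee_rot'])
d=grab('scene','s2'); s=cv2.imread('pics/s2.png'); cv2.imwrite('pics/s2c.png',cv2.resize(s[120:390,40:290],None,fx=2.2,fy=2.2,interpolation=cv2.INTER_CUBIC))
grab('top','t2')
E
```

```text
[ 0.5155574  -0.27609068  0.39216024] [-2.22393817e+00 -2.21737271e+00  1.05153901e-03]
```

View pics/s2c.png

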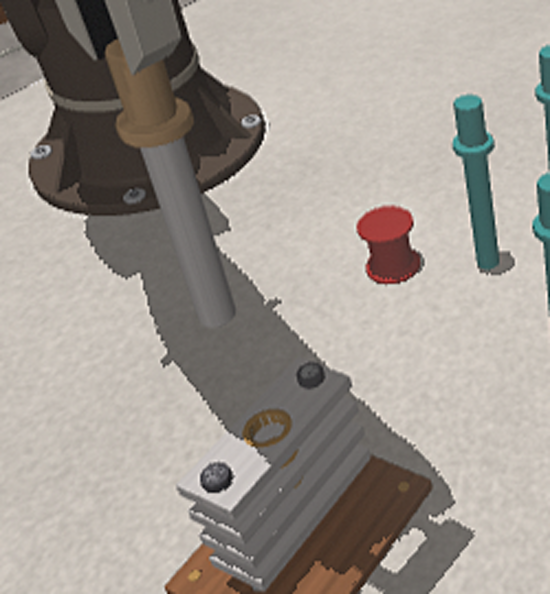

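The rod hangs upright in the jaws, tip near full frame (138,267), above the gauge ring at (162,314). Next I'll fit the rod axis relative to the gauge from the same camera's depth.

```bash
python3 - <<'E'
from h import *
from scipy.optimize import least_squares
def cloud(n):
    d=dict(np.load(n+'.npz')); R=cv2.Rodrigues(d['rotation'])[0]
    v,u=np.mgrid[:400,:640]; Z=d['z_map']
    return d,np.stack([(u-d['cx'])/d['fx']*Z,(v-d['cy'])/d['fy']*Z,Z],-1)@R.T+d['xyz'],Z
d,P,Z=cloud('s2')
def sel(lo,hi,r=.03): return P[(np.hypot(P[...,0]-.516,P[...,1]+.276)<r)&(P[...,2]>lo)&(P[...,2]<hi)&(Z>0)]
rod=sel(.235,.355); print(len(rod))
def f(p,q=rod): 
    z=q[:,2]-.22; return np.hypot(q[:,0]-p[0]-p[2]*z,q[:,1]-p[1]-p[3]*z)-p[4]
for q,r0 in((rod,.009),(sel(.364,.3675),.018)):
    s=least_squares(f if q is rod else (lambda p:f(np.r_[p[:2],0,0,.018],q)),[.516,-.276,0,0,r0] if q is rod else [.516,-.276],loss='soft_l1',f_scale=.001); print(s.x.round(4),np.abs(s.fun).mean().round(5))
for r in(.0075,.009,.0105):
    s=least_squares(lambda p:f(np.r_[p,r]),[.516,-.276,0,0],loss='soft_l1',f_scale=.0005);print(r,s.x.round(4),s.cost)
# silhouette: width of rod in image per row-perp
m=((np.hypot(P[...,0]-.516,P[...,1]+.276)<.02)&(P[...,2]>.24)&(P[...,2]<.35)&(Z>0)).astype(np.uint8)
(_,wh,_)=cv2.minAreaRect(cv2.findNonZero(m)); print('px width',wh, 'D~',min(wh)*Z[m>0].mean()/452.5, 'by area',m.sum()/max(wh)*Z[m>0].mean()/452.5)
E
```

```text
1517
[ 0.5098 -0.2762  0.0329  0.0078  0.0104] 0.00051
[ 0.5142 -0.2749] 0.00057
0.0075 [ 0.5126 -0.278   0.0334  0.0084] 0.0005093915945524096
0.009 [ 0.5112 -0.2771  0.0332  0.0083] 0.0002848925220089452
0.0105 [ 0.5097 -0.2761  0.0329  0.0077] 0.0002063055435351893
px width (77.1595687866211, 19.922346115112305) D~ 0.02360554 by area 0.021329757048932224
```

```bash
python3 - <<'E'
from h import *
from scipy.optimize import least_squares
def cloud(n):
    d=dict(np.load(n+'.npz')); R=cv2.Rodrigues(d['rotation'])[0]
    v,u=np.mgrid[:400,:640]; Z=d['z_map']
    return d,np.stack([(u-d['cx'])/d['fx']*Z,(v-d['cy'])/d['fy']*Z,Z],-1)@R.T+d['xyz'],Z
def fit(P,Z,c,lo,hi,r0):
    q=P[(np.hypot(P[...,0]-c[0],P[...,1]-c[1])<.022)&(P[...,2]>lo)&(P[...,2]<hi)&(Z>0)]
    z=q[:,2]-lo
    s=least_squares(lambda p:np.hypot(q[:,0]-p[0]-p[2]*z,q[:,1]-p[1]-p[3]*z)-p[4],[*c,0,0,r0],loss='soft_l1',f_scale=.0005)
    return len(q),s.x.round(4)
d,P,Z=cloud('scene0')
for c in((.458,.028),(.5745,-.0257),(.654,-.0484),(.4707,.1271)): print('turq',fit(P,Z,c,.02,.115,.009))
print('hung grip',fit(P,Z,(.586,.081),.172,.206,.012))
d,P,Z=cloud('s2'); print('held grip low',fit(P,Z,(.5148,-.275),.370,.385,.012)); print('rod',fit(P,Z,(.512,-.276),.235,.355,.009))
d,P,Z=cloud('t2')
q=P[(np.hypot(P[...,0]-.516,P[...,1]+.276)<.02)&(P[...,2]<.36)&(P[...,2]>.2)];print('top sees',len(q))
E
```

```text
turq (389, array([ 0.4541,  0.0276,  0.0024, -0.0022,  0.0102]))
turq (443, array([ 5.784e-01, -2.950e-02, -6.000e-04, -3.000e-04,  1.020e-02]))
turq (467, array([ 6.597e-01, -5.030e-02, -2.200e-03,  3.000e-04,  1.050e-02]))
turq (242, array([ 4.693e-01,  1.327e-01, -1.800e-03,  2.000e-04,  1.010e-02]))
hung grip (209, array([0.5838, 0.0825, 0.0087, 0.0016, 0.0117]))
held grip low (289, array([ 0.5144, -0.2751,  0.0438,  0.0109,  0.0118]))
rod (1517, array([ 0.5103, -0.2761,  0.0329,  0.0078,  0.0104]))
top sees 283
```

The tilt is real: the standing look-alikes fit as upright, while the held rod leans 0.033 rad in x. I'll turn the tool to straighten it, go down to just above ring0 and check again.

Request:
arm_command([
  [[0.0005,0,0,-0.017,0.004,0],[0,0,0,-0.016,0.004,0],[0,0,0.02,0,0,0],[0,0,0.03,0,0,0],[0,0,0.02,0,0,0],[0,0,0,0,0,0]],
])

```text
clock: 7.88
position: [0.518, -0.2729, 0.3218]
ee_rot: [2.21, 2.211, 0.044]
force: [0.1, 0.0, -2.1]
width: 0.242
gripper_force: 30.0
```

```bash
cat > fit.py <<'E'
import sys
from h import *
from scipy.optimize import least_squares
def rodfit(tag,tcpz,c=(.5155,-.2745),lo=None,save=True):
    d=grab('scene',tag); R=cv2.Rodrigues(np.array(d['rotation']))[0]
    v,u=np.mgrid[:400,:640]; Z=d['z_map']
    P=np.stack([(u-d['cx'])/d['fx']*Z,(v-d['cy'])/d['fy']*Z,Z],-1)@R.T+d['xyz']
    lo=max(tcpz-.172+.012,lo or 0); hi=tcpz-.172+.137
    q=P[(np.hypot(P[...,0]-c[0],P[...,1]-c[1])<.017)&(P[...,2]>lo)&(P[...,2]<hi)&(Z>0)]
    z=q[:,2]-.125
    s=least_squares(lambda p:np.hypot(q[:,0]-p[0]-p[2]*z,q[:,1]-p[1]-p[3]*z)-p[4],[*c,0,0,.0105],loss='soft_l1',f_scale=.0005)
    print(tag,len(q),'axis at .125',s.x[:2].round(4),'slope',s.x[2:4].round(4),'r',s.x[4].round(4))
    return d,P,Z
o=arm.observe(); print(o['position'],o['ee_rot'],o['force'],o['clock'])
if __name__=='__main__': rodfit(sys.argv[1],o['position'][2],lo=float(sys.argv[2]) if len(sys.argv)>2 else None)
E
python3 fit.py s3 .15
```

```text
[ 0.51798499 -0.2729341   0.32181714] [2.20980018 2.2107619  0.04441941] [ 0.13345889  0.01327968 -2.08241037] 7.875
s3 1246 axis at .125 [ 0.518  -0.2696] slope [-0.0008 -0.0108] r 0.0103
```

Request:
arm_command([
  [[-0.0027,-0.0022,0,0,-0.01,0],[0,0,0,0,0,0],[0,0,0,0,0,0]],
])

```text
clock: 8.3
position: [0.5168, -0.2762, 0.3235]
ee_rot: [2.203, 2.203, 0.035]
force: [-0.3, 0.7, -1.0]
width: 0.244
gripper_force: 30.0
```

```bash
python3 fit.py s4 .15; python3 - <<'E'
from h import *
R=cv2.Rodrigues(arm.observe()['ee_rot'])[0]; print(R.round(4))
E
```

```text
[ 0.51679371 -0.27624062  0.32349406] [2.20330954 2.20289716 0.03464478] [-0.33287957  0.68604956 -1.01768485] 8.3
s4 1275 axis at .125 [ 0.5174 -0.2754] slope [-0.0039  0.0012] r 0.0103
[[ 3.000e-04  9.994e-01  3.360e-02]
 [ 1.000e+00 -2.000e-04 -2.300e-03]
 [-2.300e-03  3.360e-02 -9.994e-01]]
```

Request:
arm_command([
  [[0.0012,-0.0018,0,0.002,0,0],[0,-0.0003,0.01,0,0,0],[0,-0.0003,0.01,0,0,0],[0,-0.0003,0.008,0,0,0],[0,-0.0002,0.006,0,0,0],[0,-0.0002,0.005,0,0,0],[0,0,0,0,0,0]],
])

```text
clock: 9.22
position: [0.5146, -0.275, 0.2835]
ee_rot: [2.205, 2.205, 0.032]
force: [0.2, 0.3, -2.0]
width: 0.24
gripper_force: 30.0
```

```bash
python3 fit.py s5 .14
```

```text
[ 0.51457081 -0.27504805  0.28345251] [2.20535353 2.20493003 0.03171615] [ 0.16397172  0.26711062 -1.97139578] 9.225
s5 984 axis at .125 [ 0.5146 -0.2738] slope [-0.0005 -0.0009] r 0.0103
```

The tip is through ring0 with no contact force and the rod is upright. I'll carry on slowly to ring1.

Request:
arm_command([
  [[0,0.0004,0.004,0,0,0],[0,-0.0001,0.004,0,0,0],[0,-0.0001,0.004,0,0,0],[0,0,0.002,0,0,0],[0,0,0.001,0,0,0],[0,0,0.001,0,0,0],[0,0,0,0,0,0]],
])

```text
clock: 10.15
position: [0.5154, -0.2751, 0.2678]
ee_rot: [2.205, 2.204, 0.032]
force: [0.7, -0.1, -0.2]
width: 0.242
gripper_force: 30.0
```

Request:
arm_command([
  [[0,0,0.001,0,0,0],[0,0,0.001,0,0,0],[0,0,0.001,0,0,0],[0,0,0,0,0,0]],
])

```text
clock: 10.65
position: [0.5154, -0.2752, 0.2647]
ee_rot: [2.205, 2.205, 0.032]
force: [-0.9, -0.2, -0.9]
width: 0.238
gripper_force: 30.0
```

Request:
arm_command([
  [[0,0,0.001,0,0,0],[0,0,0.001,0,0,0],[0,0,0,0,0,0]],
])

```text
clock: 11.02
position: [0.5162, -0.2754, 0.2639]
ee_rot: [2.204, 2.203, 0.033]
force: [-0.3, -0.2, 5.6]
width: 0.24
gripper_force: 30.1
```

Contact at about 7 N net with no side force. The tip is about 6–7 mm inside ring1, which is the seating depth of a 21 mm rod (6.2 mm). I'll wiggle it sideways under the light press to rule out an edge catch.

Request:
arm_command([
  [[0.0008,0,0,0,0,0],[-0.0008,0.0008,0,0,0,0],[-0.0008,-0.0008,0,0,0,0],[0.0008,-0.0008,0,0,0,0],[0,0.0008,0,0,0,0],[0,0,0,0,0,0]],
])

```text
clock: 11.78
position: [0.5163, -0.2753, 0.2639]
ee_rot: [2.204, 2.203, 0.033]
force: [-0.6, -0.3, 4.5]
width: 0.238
gripper_force: 30.1
```

```bash
python3 fit.py s6 .14; python3 - <<'E'
import cv2,numpy as np
s=cv2.imread('pics/s6.png'); cv2.imwrite('pics/s6c.png',cv2.resize(s[220:390,90:250],None,fx=3.5,fy=3.5,interpolation=cv2.INTER_CUBIC))
E
```

```text
[ 0.5162653  -0.27534124  0.26389464] [2.20364761 2.20304989 0.03304274] [-0.60405585 -0.34449611  4.47344628] 11.775
s6 773 axis at .125 [ 0.5157 -0.274 ] slope [ 0.0031 -0.0006] r 0.0103
```

View pics/s6c.png

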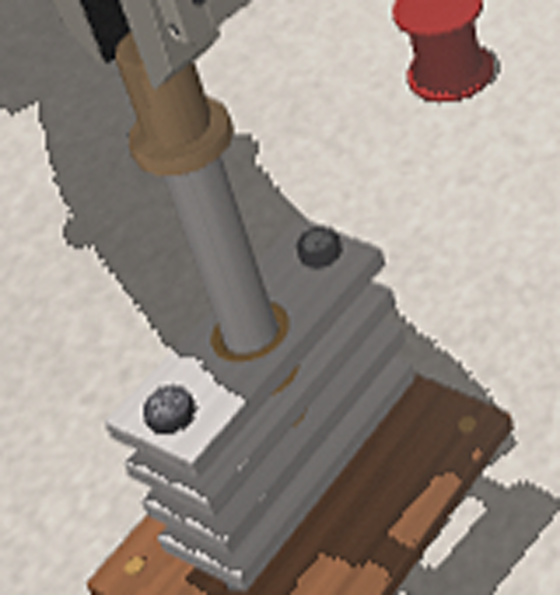

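The crop shows the rod nearly filling ring0's bore (ring at crop (250,335)), upright, with both caps clear. The fit gives r≈10.3 mm, and the wiggle didn't let it drop, so it is stopped on ring1. I'll take off most of the load, then open gently.

Request:
arm_command([
  [[0,0,-0.0008,0,0,0],[0,0,0,0,0,0],[0,0,0,0,0,0]],
], newtons=20)

```text
clock: 12.2
position: [0.5158, -0.2752, 0.2639]
ee_rot: [2.205, 2.204, 0.032]
force: [-0.5, -0.1, 4.0]
width: 0.25
gripper_force: 20.0
```

Request:
arm_command([
  [[0,0,-0.0005,0,0,0],[0,0,0,0,0,0],[0,0,0,0,0,0]],
], newtons=10)

```text
clock: 12.58
position: [0.5155, -0.2751, 0.264]
ee_rot: [2.205, 2.205, 0.032]
force: [-0.5, -1.0, 2.1]
width: 0.251
gripper_force: 10.0
```

Request:
arm_command([
  [[0,0,0,0,0,0],[0,0,0,0,0,0],[0,0,0,0,0,0]],
], jaw=0.027, newtons=4)

```text
clock: 12.95
position: [0.5154, -0.2752, 0.2639]
ee_rot: [2.205, 2.205, 0.032]
force: [0.8, -0.4, 0.4]
width: 0.294
gripper_force: 0.0
```

Request:
arm_command([
  [[0,0,0,0,0,0],[0,0,0,0,0,0],[0,0,0,0,0,0],[0,0,0,0,0,0]],
], jaw=0.06)

```text
clock: 13.45
position: [0.5155, -0.2752, 0.2641]
ee_rot: [2.205, 2.204, 0.032]
force: [-0.3, 0.6, -0.5]
width: 0.642
gripper_force: 0.0
```

```bash
python3 fit.py s7 .14
```

```text
[ 0.51551396 -0.27517285  0.26412781] [2.20504158 2.20447247 0.03197165] [-0.25663379  0.55574025 -0.52755676] 13.45
s7 787 axis at .125 [ 0.5152 -0.2738] slope [-0.0087  0.0085] r 0.0103
```

Request:
arm_command([
  [[0,0.0002,-0.005,0,0,0],[0,0.0004,-0.012,0,0,0],[0,0.0007,-0.02,0,0,0],[0,0.0007,-0.02,0,0,0],[0,0.0009,-0.025,0,0,0],[0,0.0009,-0.025,0,0,0],[0,0,-0.01,0,0,0],[0,0,0,0,0,0]],
])

```text
clock: 14.5
position: [0.5159, -0.2749, 0.3818]
ee_rot: [2.204, 2.204, 0.033]
force: [-0.7, 0.5, -0.2]
width: 0.656
gripper_force: 0.0
```

```bash
python3 - <<'E'
from fit import *
d,P,Z=rodfit('s8',.264,lo=.14)
def g(lo,hi): 
    m=(np.hypot(P[...,0]-.515,P[...,1]+.274)<.03)&(P[...,2]>lo)&(P[...,2]<hi)&(Z>0); return m.sum(),P[m][:,2].max().round(4),np.median(P[m][P[m][:,2]>P[m][:,2].max()-.003][:,2]).round(4)
print('grip top z (expect .281 ring1, .256 ring2)',g(.25,.295))
E
python3 - <<'E'
import cv2
cv2.imwrite('pics/s8v.png',cv2.imread('pics/s8.png'))
E
```

```text
[ 0.51593307 -0.27491337  0.38177476] [2.20413643 2.20373955 0.03261522] [-0.65122972  0.50620845 -0.20031648] 14.5
s8 791 axis at .125 [ 0.5153 -0.2738] slope [-0.0107  0.0094] r 0.0103
grip top z (expect .281 ring1, .256 ring2) (np.int64(574), np.float64(0.2824), np.float64(0.2808))
```

View pics/s8v.png

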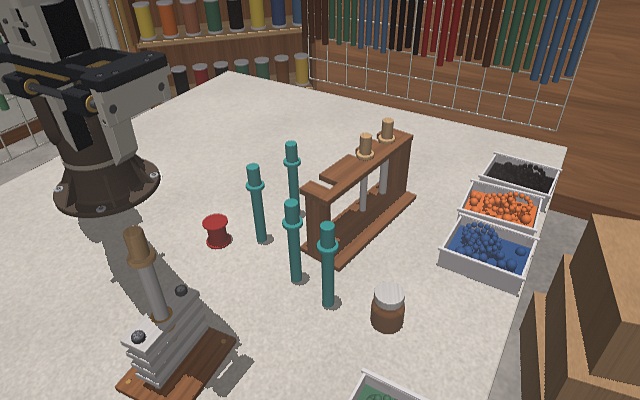

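The mandrel stands free in the gauge, with its grip at (135,240). The other two mandrels, the jar and the spool haven't moved. The grip top is at 0.281 m, so the tip is 6.2 mm inside ring1, exactly the seating depth of a 21 mm rod.

```bash
python3 -c "
from cell import arm
print(arm.sign_off())"
```

```text
the job is handed in; nothing more can be done
None
```

The end-slot mandrel measures 21 mm: it passed ring0, stopped on ring1 under a light press of about 7 N, and was let go there, standing upright; the job was handed in at about 14.5 s.

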